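# Hold the takings box unlocked at the barbecue stall

## Task

Take the red-headed key out of the key block and put it into the red lock on top of the blue cash box, working it past the sticky pins until it is fully home. Then turn it a quarter turn clockwise (seen from above) against the lock's spring and finish while still holding the key turned, so that the bolt stays drawn back. Leave the other two keys in the block and do not knock the other things about.

Things in the scene. Friction and masses are not known exactly. Their poses are not given: they have to be found in the camera images.
- key_red: red-headed key, 82 mm long, 100 g, standing head up in the key block. Origin at the blade's tip, z up along the key, x along the width of blade and head, y through their thickness. Blade 14 x 5 mm from z = 10 to 28 mm, tapering to 5 x 3 mm at the tip; round neck 5 mm across; collar 24 mm across at z = 40 to 44 mm. A half turn about z makes no difference.
- key_grip (a point): middle of the red key's flat head (65 mm above its tip): 34 mm wide (x), 12 mm thick (y), 34 mm high; pinch it across its thickness. Keep the fingertips no more than 17 mm below this point: the collar under the head comes down onto the face of the lock.
- key_yellow: key with a yellow plastic head, otherwise the same as the red one; a bystander that stays in the block
- key_green: key with a green plastic head, otherwise the same as the red one; a bystander that stays in the block
- key_block: wooden block, 210 (x) x 50 (y) x 45 (z) mm, fixed, origin in the middle of its underside. Three upright slots 17 x 8 mm, 65 mm apart along its x, hold the keys; their collars rest on its top face and their heads stand in its x-z plane. Which key is in which slot varies. Pull a key straight up 45 mm or more to free it.
- lock_mouth (a point): centre of the keyhole, at the top face of the red lock plate (60 x 60 x 10 mm) on the fixed blue cash box (200 x 240 mm, 90 mm high). z up. At rest the slot lies along x: 16.4 mm long (x), 7 mm wide (y), mouth bevelled by 3 mm. The slot is 10 mm deep in the plate and goes on in the turning cylinder from 12 to 42 mm down.
- lock_home (a point): on the lock's axis, 40 mm below the keyhole: the tip of a key that is fully home, its collar on the plate. Only then can it turn. On the way two sprung sticky pins, 21 and 30 mm below the keyhole, one at each end of the slot, resist the tapered tip: some 5 to 15 N of push, less when the key is rocked 1 mm to and fro along the slot.
- lock (a joint): angle of the lock cylinder, rad: 0 at rest, growing clockwise seen from above, stop at 1.62; the key has about 0.15 rad of play in it. A spring (0.03 N m at rest, 0.11 at a quarter turn) turns it back when let go. It draws back a brass bolt on the box's top, 13 mm per rad.
- rub_jar: amber spice jar, 54 mm across, 85 mm tall, origin under it; bystander
- sauce: red sauce bottle, 56 mm across, 170 mm tall, origin under it; bystander
- mustard: yellow mustard bottle, 56 mm across, 170 mm tall, origin under it; bystander
- turner: spatula 300 mm long lying on the table, wooden handle; bystander
- sauce_cup: white open cup, 70 mm across, 45 mm tall, origin under it; bystander
- foil_carton: green carton of foil, 310 x 70 x 60 mm, origin under it; bystander

How it is judged:
By the outcome, as a careful person would: the job done as asked, in the order asked, and still so for the second after the job is handed in, while the arm keeps its last pose, push and grip.
It also fails if it takes over 48 s, if anything falls off the work surface, if the arm or the gripper's body presses on something with over 40 N, if the wrist force passes 120 N, or if a joint passes its speed limit or range.

## Robot

A 7-joint arm with a two-finger parallel gripper is mounted at the origin on the work surface. World frame = base frame: x ahead of the robot, y to its left, z up, the work surface at z = 0. Lengths are in m, angles in rad, forces in N, time in s.
With the tool pointing down it reaches from about 0.35 to 0.9 m from the base axis. Payload 19.9 kg.
Tool frame: the origin (TCP) lies midway between the tips of the shut fingers; the grasp point (between the pads) lies 19 mm behind it; z points along the fingers, y is the direction in which the jaws open and shut (so a half turn about z gives the same grasp; the last joint's range is limited). The gripper opens to 94 mm and grips with 3 to 60 N. Pads are 16 mm wide; open, the fingers measure 119 mm over their backs; the gripper's body (75 mm by 177 mm) begins 78 mm behind the grasp point.
Start: joints at [-1.19, 0.417, -0.01, 1.614, 0.005, 1.111, -0.053], TCP at [0.256, 0.57, 0.205] pointing down, gripper open.
Joint ranges: [-2.81, 2.81], [-0.39, 2.02], [-1.27, 1.25], [0.06, 2.57], [-1.19, 4.33], [0.19, 2], [-2.82, 2.82]. Speed limits (rad/s): [1.89, 1.89, 2.39, 2.39, 3.01, 3.01, 3.01].

## Interface

Orientations are given as a 3x3 rotation matrix whose columns are the frame's x, y, z axes.
In Python, from bench import robot gives the robot as it stands. The module is installed in compiled form; this text tells all that it offers.
- The arm moves only by the tool servo_tool, never from a script. Its argument "rows" is a list of rows, each a list of 7 numbers: the closure, from 0 (fully open) to 1 (shut), then the shift along the tool's x, y, z in cm, then the turn, a rotation vector about the tool's x, y, z in degrees. A call has 1 to 12 rows; each row shifts and turns the commanded pose from where the row before left it, along the tool's axes as they then stand; what a row does not reach is not made up. A row lasts 1/10 s, in which the tool goes at most 50 mm and 8.59 degrees, less where a joint would pass 70% of its speed; a pose out of reach is approached as far as the arm can. A call is refused whole if a number of a shift passes 5 or a number of a turn 8.59, either way. A call with a gripper value outside its range is refused whole. The fingers move at their own pace and stop on an object; "force" is the grip in N (left out, the last holds). Time passes only in rows, so rows that do not move let the fingers close. It gives the time, the measured TCP pose, the force and the opening at its end, in the units of the state.
- robot.sense(): the state, without advancing time (a new reading comes with each control period).
- robot.grab_frame(name): name is "scene" or "top"; returns a dict with "pixels" (400x640x3 uint8, blue, green, red), "range_z" (400x640 float32, m along the optical axis (not along the pixel's ray), 0 where there is no reading), "fx", "fy", "cx", "cy" (pixels), "T" (4x4, takes a point from camera to world coordinates). Camera axes: x right, y up, looking along -z (the intrinsics and any distortion apply to the point x, -y, -z); pixel columns grow to the right and rows downward; lengths in m; the calibration is good to about 2 mm. A picture is of the moment at which its call begins.
- robot.close_job(): hands the job in, once; it reports no verdict.
Trained networks look in the newest picture that a camera, given by its name, has taken for a name from the list of things; names that differ only in an ending like _2 or _b are one class to them, and where a whole thing is asked for, a point or a joint stands for the part that bears it (a point fixed in the world has none). Each returns a list of dicts, best first, with "confidence" (0 to 1); they miss things now and then, are a little off and sometimes report something else, mostly with a low value. They report only what shows in the picture. A call takes as long as a camera call.
- robot.regions_of(camera, thing): "region" (400x640 bool, what is visible of it).
- robot.landmark_of(camera, thing): "location" ([x, y, z] in m, in world coordinates, good to about 4 mm: a listed point, or the origin of a listed thing).
The state is a dict: "time_s": time; "qpos": joint angles; "joint_vel": joint speeds; "joint_torque": joint torques, N m; "ee_pos": TCP position; "eef_rot": TCP orientation; "wrist_force": force on the tool from outside, world axes, zero at the start; "torque": the same for the moment, N m; "grip_width": finger opening in m.
Only numpy, scipy, OpenCV 4.12 (cv2) and the standard library are available. Lean on these libraries where they do the work, as an engineer would, in place of code of your own. Each camera call takes 0.05 s, during which the arm holds its last target. There are 200 camera calls.

## Working session

There is one attempt and no reset: what is moved stays moved. The work goes in short steps, Python scripts to look and compute and a tool call to move; the robot and the scene stay as the last step left them, time stands still between calls to the robot, and variables do not carry over. Pictures are saved under pics/ and viewed, about 8 in all and at most 12, crops included, and the job is handed in when it is done.

Besides the shell and the picture viewer there is one more tool, called after "Emit:" in YAML: its name, and indented under it one key for each argument. servo_tool: Moves the arm, as the interface text tells. Its arguments: {"type":"object","properties":{"rows":{"type":"array"},"force":{"type":"number"}},"required":["rows"]}

```bash
mkdir -p pics; cat > h.py <<'E'
import numpy as np, cv2
from bench import robot
def cloud(f):
    d=f["range_z"]; v,u=np.mgrid[0:400,0:640]
    x=(u-f["cx"])/f["fx"]*d; y=-(v-f["cy"])/f["fy"]*d
    P=np.stack([x,y,-d,np.ones_like(d)],-1)@np.array(f["T"]).T
    P=P[...,:3]; P[d==0]=np.nan; return P
def proj(f,p):
    c=np.linalg.inv(f["T"])@np.r_[p,1]; return f["cx"]+f["fx"]*c[0]/-c[2], f["cy"]-f["fy"]*c[1]/-c[2]
E
python3 - <<'E'
from h import *
s=robot.sense(); print({k:np.round(v,3).tolist() for k,v in s.items()})
for c in ("scene","top"):
    f=robot.grab_frame(c); cv2.imwrite(f"pics/{c}0.png",f["pixels"]); np.savez(f"{c}0.npz",**f)
    print(c,f["fx"],[round(x,2) for x in np.array(f["T"])[:3].ravel()])
    for t in ("key_red","key_grip","key_yellow","key_green","key_block","lock_mouth","lock_home","rub_jar","sauce","mustard","turner","sauce_cup","foil_carton"):
        r=robot.landmark_of(c,t); print(t,[(np.round(q["location"],3).tolist(),round(q["confidence"],2)) for q in r[:2]])
E
```

```text
{'time_s': 0.0, 'qpos': [-1.189, 0.418, -0.01, 1.614, 0.005, 1.111, -0.053], 'joint_vel': [-0.001, -0.001, -0.002, -0.001, -0.0, 0.001, -0.0], 'joint_torque': [-0.001, -85.127, 0.639, -42.596, -0.049, 0.019, 0.0], 'ee_pos': [0.256, 0.57, 0.205], 'eef_rot': [[-0.912, 0.41, -0.0], [0.41, 0.912, -0.001], [-0.0, -0.001, -1.0]], 'wrist_force': [0.263, 0.182, 0.411], 'torque': [0.009, 0.046, 0.05], 'grip_width': 0.094}
scene 405.71758231859565 [np.float64(-0.69), np.float64(-0.6), np.float64(0.4), np.float64(1.06), np.float64(0.72), np.float64(-0.56), np.float64(0.41), np.float64(0.55), np.float64(-0.02), np.float64(0.58), np.float64(0.82), np.float64(1.16)]
key_red [([0.512, 0.251, 0.003], 0.63), ([0.45, 0.267, 0.005], 0.52)]
key_grip [([0.522, 0.531, 0.0], 0.68), ([0.512, 0.248, 0.067], 0.57)]
key_yellow [([0.452, 0.27, 0.007], 0.61)]
key_green [([0.57, 0.234, 0.002], 0.69)]
key_block [([0.514, 0.252, -0.003], 0.96)]
lock_mouth [([0.537, -0.137, 0.102], 0.86)]
lock_home [([0.535, -0.139, 0.062], 0.67)]
rub_jar [([0.704, 0.045, 0.001], 0.82)]
sauce [([0.744, 0.179, -0.001], 0.6)]
mustard 
[... 387 characters left out ...]
, np.float64(0.99), np.float64(1.24)]
key_red [([0.509, 0.252, 0.008], 0.44)]
key_grip [([0.534, -0.138, 0.059], 0.72), ([0.514, 0.249, 0.068], 0.59)]
key_yellow [([0.448, 0.272, 0.005], 0.45)]
key_green [([0.575, 0.231, 0.004], 0.43), ([0.41, -0.486, -0.001], 0.31)]
key_block [([0.511, 0.251, -0.0], 0.73)]
lock_mouth [([0.535, -0.137, 0.098], 0.72), ([0.574, 0.238, 0.005], 0.34)]
lock_home [([0.536, -0.136, 0.062], 0.71)]
rub_jar [([0.706, 0.042, 0.003], 0.67), ([0.573, 0.236, 0.004], 0.4)]
sauce [([0.744, 0.181, 0.001], 0.64)]
mustard [([0.714, 0.258, -0.0], 0.62)]
turner [([0.412, -0.484, -0.004], 0.79)]
sauce_cup [([0.343, 0.35, -0.0], 0.86), ([0.714, 0.259, 0.001], 0.64)]
foil_carton []
```

View pics/scene0.png

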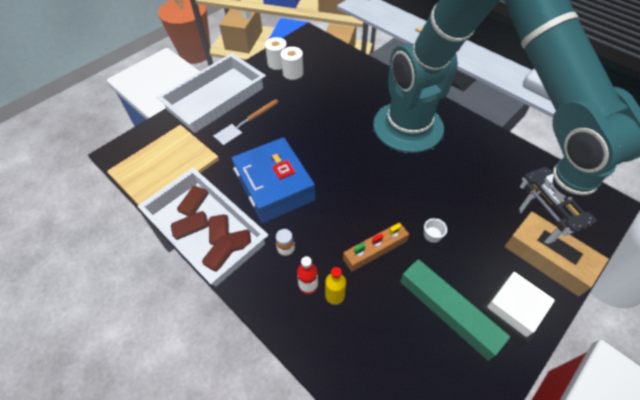

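View pics/top0.png

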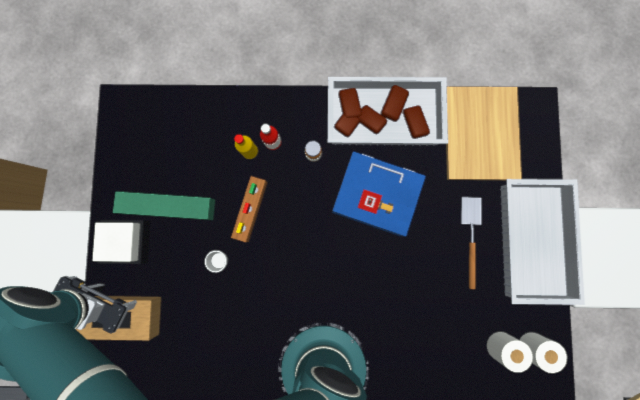

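The red key is in the middle slot (top picture, 248,208) and the lock plate is at (370,202). Next I'll get the yaw of each and refine their positions.

```bash
python3 - <<'E'
from h import *
for c in ("top","scene"):
    f=dict(np.load(f"{c}0.npz")); P=cloud(f); hsv=cv2.cvtColor(f["pixels"],cv2.COLOR_BGR2HSV)
    H,S,V=[hsv[...,i].astype(int) for i in range(3)]
    red=((H<8)|(H>172))&(S>120)&(V>80)
    X,Y,Z=P[...,0],P[...,1],P[...,2]
    def rect(m,n):
        q=P[m]; print(c,n,len(q)," z",np.round(np.nanpercentile(q[:,2],[5,50,95]),3),"mean",np.round(q.mean(0),4),cv2.minAreaRect(q[:,:2].astype(np.float32)))
    near=lambda x,y,r:(np.hypot(X-x,Y-y)<r)
    rect(red&near(.536,-.137,.05)&(Z>.08),"plate")
    rect((H>100)&(H<125)&(S>120)&near(.536,-.137,.2)&(Z>.084)&(Z<.096),"boxtop")
    rect(near(.512,.251,.13)&(Z>.038)&(Z<.052),"blocktop")
    rect(red&near(.512,.251,.03)&(Z>.055),"redhead")
    rect((H>22)&(H<35)&(S>120)&near(.45,.27,.03)&(Z>.055),"yel")
    rect((H>40)&(H<85)&(S>100)&near(.572,.234,.03)&(Z>.055),"grn")
    # hole
    u,v=[int(round(a)) for a in proj(f,[.536,-.137,.1])]
    if c=="top":
        print(u,v); print(V[v-14:v+15,u-14:u+15][:, ::1])
        cv2.imwrite("pics/lock.png",cv2.resize(f["pixels"][v-30:v+30,u-40:u+40],None,fx=10,fy=10,interpolation=cv2.INTER_NEAREST))
E
```

```text
top plate 267  z [0.095 0.099 0.102] mean [ 0.5328 -0.138   0.0989] ((0.5326727032661438, -0.13921263813972473), (0.06024527549743652, 0.05765144154429436), 71.67371368408203)
top boxtop 4128  z [0.086 0.089 0.093] mean [ 0.56   -0.1693  0.089 ] ((0.5600714087486267, -0.16816820204257965), (0.240542471408844, 0.20099183917045593), 71.41474151611328)
top blocktop 837  z [0.04  0.044 0.049] mean [0.5085 0.2528 0.0441] ((0.5243423581123352, 0.30031314492225647), (0.15415059030056, 0.21009105443954468), 73.92298126220703)
top redhead 54  z [0.066 0.084 0.089] mean [0.5099 0.2487 0.082 ] ((0.5097135305404663, 0.25025418400764465), (0.012173295021057129, 0.032622769474983215), 75.01676177978516)
top yel 53  z [0.069 0.084 0.088] mean [0.4477 0.2671 0.0822] ((0.4484454393386841, 0.26776406168937683), (0.01165873184800148, 0.03200125694274902), 75.0140380859375)
top grn 50  z [0.071 0.084 0.089] mean [0.5722 0.2312 0.0826] ((0.5724217891693115, 0.23198330402374268), (0.01193571463227272, 0.03255324810743332), 78.1796646118164)
369 200
[[178 179 178 178 179 178 178 179 175 176 176 177 179 179
[... 3801 characters left out ...]
99414)
scene blocktop 768  z [0.041 0.046 0.05 ] mean [0.5201 0.2544 0.0458] ((0.5250518321990967, 0.30051934719085693), (0.15579432249069214, 0.21114090085029602), 73.7829360961914)
scene redhead 69  z [0.065 0.085 0.09 ] mean [0.5156 0.2518 0.0819] ((0.5124193429946899, 0.25188976526260376), (0.012169361114501953, 0.03307105973362923), 73.29078674316406)
scene yel 68  z [0.065 0.086 0.09 ] mean [0.4534 0.2694 0.0816] ((0.4507182836532593, 0.2686193287372589), (0.01344609260559082, 0.030776143074035645), 70.54873657226562)
scene grn 65  z [0.069 0.086 0.091] mean [0.5778 0.2339 0.0829] ((0.575270414352417, 0.23373326659202576), (0.012332065962255001, 0.03070337325334549), 69.10757446289062)
```

View pics/lock.png

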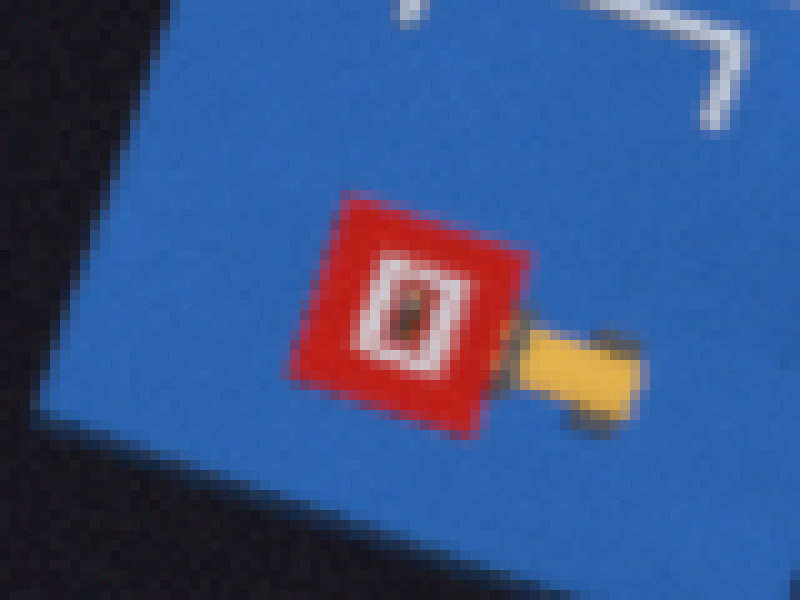

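Emit:
servo_tool:
  rows:
    - [0,-1.8,-0.9,0,0,0,0]
    - [0,-3.6,-1.9,0,0,0,0]
    - [0,-3.6,-1.9,0,0,0,0]
    - [0,-3.6,-1.9,0,0,0,0]
    - [0,-3.6,-1.9,0,0,0,0]
    - [0,-3.6,-1.9,0,0,0,0]
    - [0,-3.6,-1.9,0,0,0,0]
    - [0,-3.6,-1.9,0,0,0,-2]
    - [0,-3.6,-1.9,0,0,0,-2]
    - [0,-3.6,-0.6,0,0,0,-2]
    - [0,-1.8,0,0,0,0,-2.2]
    - [0,0,0,4,0,0,0]
  force: 15

```text
time_s: 2.6
ee_pos: [0.5241, 0.2741, 0.169]
eef_rot: [[-0.961, 0.278, 0.007], [0.278, 0.961, 0.003], [-0.006, 0.005, -1.0]]
wrist_force: [0.1, 0.2, -0.8]
grip_width: 0.0937
```

```bash
cat >> h.py <<'E'
def togo(p,yaw_y):
    s=robot.sense(); R=np.array(s["eef_rot"]); e=np.array(s["ee_pos"])
    d=R.T@(np.array(p)-e)*100
    a=np.degrees(np.arctan2(R[1,1],R[0,1]))
    print("t",s["time_s"],"ee",np.round(e,4),"tool shift cm",np.round(d,2),"turn z deg",round(a-yaw_y,2),"tilt",np.round(R[:2,2],4),"F",np.round(s["wrist_force"],1),"T",np.round(s["torque"],2),"w",round(s["grip_width"],4),"q7",round(s["qpos"][6],2))
E
python3 -c "
from h import *
togo([.511,.251,.055],74)"
```

```text
t 2.6 ee [0.5241 0.2741 0.169 ] tool shift cm [ 0.68 -2.64 11.38] turn z deg -0.14 tilt [0.0073 0.0034] F [ 0.1  0.2 -0.8] T [0.05 0.02 0.03] w 0.0937 q7 0.8
```

Emit:
servo_tool:
  rows:
    - [0,0.3,-1.3,0,0,0,0]
    - [0,0.3,-1.3,0,0,0,0]
    - [0,0,0,3,0,0,0]
    - [0,0,0,2.5,0,0,0]
    - [0,0,0,0,0,0,0]
    - [0,0,0,0,0,0,0]

```text
time_s: 3.2
ee_pos: [0.5067, 0.2514, 0.1123]
eef_rot: [[-0.961, 0.276, 0.001], [0.276, 0.961, 0.001], [-0.001, 0.001, -1.0]]
wrist_force: [-0.5, 0.6, 0.6]
grip_width: 0.094
```

```bash
python3 -c "
from h import *
togo([.511,.251,.055],74)
f=robot.grab_frame('scene'); u,v=[int(a) for a in proj(f,[.511,.251,.08])]
cv2.imwrite('pics/g.png',cv2.resize(f['pixels'][v-50:v+50,u-60:u+60],None,fx=5,fy=5))"
```

```text
t 3.2 ee [0.5067 0.2514 0.1123] tool shift cm [-0.42  0.08  5.73] turn z deg -0.03 tilt [0.0011 0.0005] F [-0.5  0.6  0.6] T [ 0.06 -0.06 -0.06] w 0.094 q7 0.84
```

View pics/g.png

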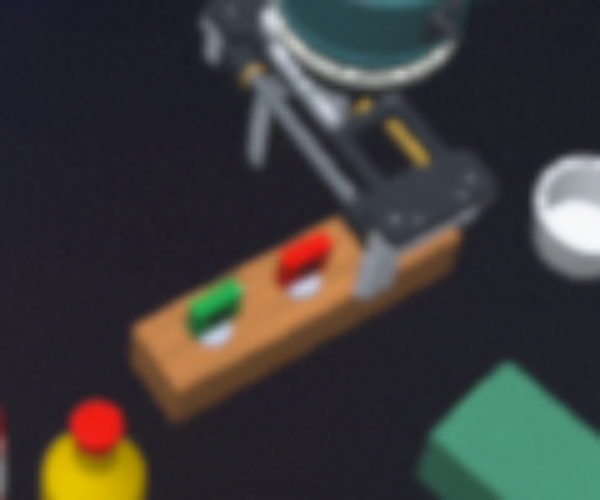

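The fingers straddle the red head (300,258). I'll go down and close.

Emit:
servo_tool:
  rows:
    - [0,-0.4,0.1,2,0,0,0]
    - [0,0,0,2,0,0,0]
    - [0,0,0,1.7,0,0,0]
    - [0,0,0,0,0,0,0]
    - [1,0,0,0,0,0,0]
    - [1,0,0,0,0,0,0]
    - [1,0,0,0,0,0,0]
    - [1,0,0,0,0,0,0]
    - [1,0,0,0,0,0,0]
    - [1,0,0,0,0,0,0]
    - [1,0,0,0,0,0,0]
    - [1,0,0,0,0,0,0]
  force: 15

```text
time_s: 4.45
ee_pos: [0.5105, 0.2512, 0.0534]
eef_rot: [[-0.961, 0.276, -0.0], [0.276, 0.961, -0.0], [0.0, -0.0, -1.0]]
wrist_force: [-0.2, -0.3, -0.3]
grip_width: 0.0332
```

```bash
python3 -c "
from h import *
togo([.511,.251,.055],74)"
```

```text
t 4.45 ee [0.5105 0.2512 0.0534] tool shift cm [-0.06 -0.01 -0.16] turn z deg -0.02 tilt [-0.0001 -0.0001] F [-0.2 -0.3 -0.3] T [-0.04  0.02 -0.02] w 0.0332 q7 0.85
```

Emit:
servo_tool:
  rows:
    - [1,0,0,-0.2,0,0,0]
    - [1,0,0,0,0,0,0]
    - [1,0,0,0,0,0,0]
    - [1,0,0,0,0,0,0]
    - [1,0,0,0,0,0,0]
    - [1,0,0,0,0,0,0]
  force: 15

```text
time_s: 5.05
ee_pos: [0.5106, 0.2513, 0.0555]
eef_rot: [[-0.961, 0.276, 0.0], [0.276, 0.961, -0.0], [-0.0, 0.0, -1.0]]
wrist_force: [0.1, 0.5, 3.5]
grip_width: 0.012
```

```bash
python3 -c "
from h import *
togo([.511,.251,.055],74)"
```

```text
t 5.05 ee [0.5106 0.2513 0.0555] tool shift cm [-0.04 -0.02  0.05] turn z deg -0.03 tilt [ 0.0002 -0.    ] F [0.1 0.5 3.5] T [-0.07  0.14  0.01] w 0.012 q7 0.85
```

Emit:
servo_tool:
  rows:
    - [1,0,0,-0.5,0,0,0]
    - [1,0,0,-1.5,0,0,0]
    - [1,0,0,-3,0,0,0]
    - [1,0,0,-3,0,0,0]
    - [1,0,0,-3,0,0,0]
    - [1,0,0,-1,0,0,0]
    - [1,0,0,0,0,0,0]
  force: 40

```text
time_s: 5.75
ee_pos: [0.5111, 0.2516, 0.1773]
eef_rot: [[-0.961, 0.276, 0.002], [0.276, 0.961, 0.001], [-0.002, 0.002, -1.0]]
wrist_force: [0.1, -0.4, -1.0]
grip_width: 0.0116
```

Emit:
servo_tool:
  rows:
    - [1,-0.6,-1.7,0,0,0,0]
    - [1,-1.2,-3.4,0,0,0,0]
    - [1,-1.2,-3.4,0,0,0,0]
    - [1,-1.2,-3.4,0,0,0,0]
    - [1,-1.2,-3.4,0,0,0,0]
    - [1,-1.2,-3.4,0,0,0,0]
    - [1,-1.2,-3.4,0,0,0,0]
    - [1,-1.2,-3.4,0,0,0,0]
    - [1,-1.2,-3.4,0,0,0,0]
    - [1,-1.2,-3.4,0,0,0,0]
    - [1,-1.0,-2.5,0,0,0,0]
    - [1,-0.6,-1.3,0,0,0,0]

```text
time_s: 6.95
ee_pos: [0.535, -0.1339, 0.1743]
eef_rot: [[-0.96, 0.279, -0.002], [0.279, 0.96, -0.001], [0.002, -0.001, -1.0]]
wrist_force: [-0.3, -0.0, -1.8]
grip_width: 0.0119
```

Emit:
servo_tool:
  rows:
    - [1,0,0,0,0,0,1.3]
    - [1,0,0,0,0,0,1.3]
    - [1,0,0,0,0,0,0]

```text
time_s: 7.25
ee_pos: [0.5358, -0.13, 0.1751]
eef_rot: [[-0.948, 0.319, -0.001], [0.319, 0.948, 0.0], [0.001, 0.0, -1.0]]
wrist_force: [0.1, -0.2, -1.1]
grip_width: 0.0118
```

```bash
python3 - <<'E'
from h import *
togo([.5341,-.1377,.155],71.4)
for c in ("scene","top"):
    f=robot.grab_frame(c)
    for t in ("key_red","key_grip","lock_mouth"): print(c,t,[(np.round(q["location"],4).tolist(),round(q["confidence"],2)) for q in robot.landmark_of(c,t)[:2]])
    u,v=[int(a) for a in proj(f,[.534,-.138,.12])]
    cv2.imwrite(f'pics/l{c}.png',cv2.resize(f['pixels'][v-40:v+40,u-48:u+48],None,fx=7,fy=7,interpolation=cv2.INTER_CUBIC)); np.savez(f"{c}1.npz",**f)
E
```

```text
t 7.25 ee [ 0.5358 -0.13    0.1751] tool shift cm [-0.09 -0.79  2.01] turn z deg 0.0 tilt [-0.0006  0.0005] F [ 0.1 -0.2 -1.1] T [ 0.05 -0.07  0.02] w 0.0118 q7 1.54
scene key_red [([0.5371, -0.1271, 0.1239], 0.41)]
scene key_grip [([0.537, -0.1326, 0.189], 0.41)]
scene lock_mouth [([0.5365, -0.1347, 0.1025], 0.77)]
top key_red [([0.5155, 0.5265, 0.001], 0.65)]
top key_grip []
top lock_mouth [([0.5143, 0.2526, -0.0007], 0.36), ([0.4488, 0.2706, 0.0063], 0.34)]
```

View pics/lscene.png

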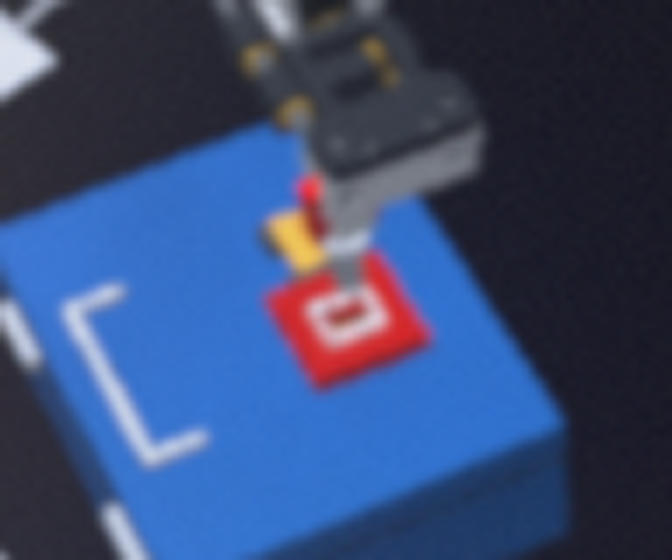

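The key hangs above the plate, with the slot visible at (345,315). I'll line up just above it and look again.

Emit:
servo_tool:
  rows:
    - [1,-0.1,-0.8,0,0,0,0]
    - [1,0,0,1,0,0,0]
    - [1,0,0,0.9,0,0,0]
    - [1,0,0,0,0,0,0]
    - [1,0,0,0,0,0,0]

```text
time_s: 8.15
ee_pos: [0.534, -0.1394, 0.1561]
eef_rot: [[-0.948, 0.319, -0.001], [0.319, 0.948, -0.0], [0.001, -0.0, -1.0]]
wrist_force: [0.1, -0.8, -1.2]
grip_width: 0.0118
```

```bash
python3 - <<'E'
from h import *
togo([.5341,-.1377,.15],71.4)
f=robot.grab_frame("scene")
for t in ("key_red","key_grip","lock_mouth"): print(t,[(np.round(q["location"],4).tolist(),round(q["confidence"],2)) for q in robot.landmark_of("scene",t)[:2]])
u,v=[int(a) for a in proj(f,[.534,-.138,.12])]
print(u,v,proj(f,[.5365,-.137,.1]))
cv2.imwrite('pics/m.png',cv2.resize(f['pixels'][v-25:v+25,u-30:u+30],None,fx=12,fy=12,interpolation=cv2.INTER_CUBIC)); np.savez("scene2.npz",**f)
E
```

```text
t 8.15 ee [ 0.534  -0.1394  0.1561] tool shift cm [0.05 0.16 0.61] turn z deg -0.02 tilt [-0.0008 -0.    ] F [ 0.1 -0.8 -1.2] T [0.03 0.02 0.01] w 0.0118 q7 1.57
key_red [([0.5348, -0.1387, 0.1069], 0.43)]
key_grip []
lock_mouth [([0.5323, -0.1367, 0.1024], 0.96)]
282 164 (np.float64(283.1211001292002), np.float64(169.12105333532617))
```

View pics/m.png

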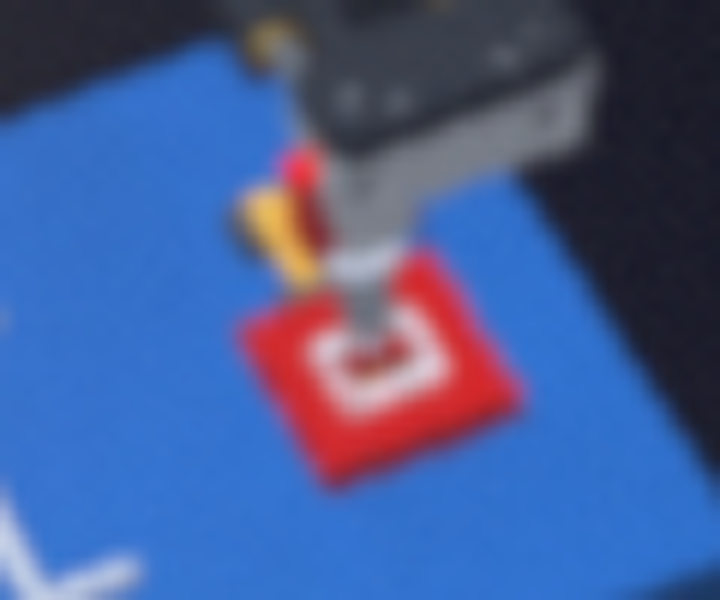

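Emit:
servo_tool:
  rows:
    - [1,0,0.2,0,0,0,0]
    - [1,0,0,0,0,0,0]
    - [1,0,0,0.4,0,0,0]
    - [1,0,0,0.4,0,0,0]
    - [1,0,0,0.3,0,0,0]
    - [1,0,0,0,0,0,0]

```text
time_s: 8.95
ee_pos: [0.5345, -0.1375, 0.1449]
eef_rot: [[-0.948, 0.319, -0.001], [0.319, 0.948, 0.0], [0.001, -0.0, -1.0]]
wrist_force: [0.6, 0.4, -0.3]
grip_width: 0.0118
```

```bash
python3 - <<'E'
from h import *
togo([.5341,-.1377,.1105],71.4)
E
```

```text
t 8.95 ee [ 0.5345 -0.1375  0.1449] tool shift cm [ 0.03 -0.03  3.44] turn z deg -0.03 tilt [-0.001  0.   ] F [ 0.6  0.4 -0.3] T [-0.01 -0.04 -0.03] w 0.0118 q7 1.57
```

Emit:
servo_tool:
  rows:
    - [1,0,0,0.4,0,0,0]
    - [1,0,0,0.3,0,0,0]
    - [1,0,0,0.3,0,0,0]
    - [1,0,0,0,0,0,0]

```text
time_s: 9.35
ee_pos: [0.5346, -0.1375, 0.135]
eef_rot: [[-0.948, 0.319, -0.001], [0.319, 0.948, -0.0], [0.001, -0.0, -1.0]]
wrist_force: [0.3, 0.1, -1.2]
grip_width: 0.012
```

```bash
python3 - <<'E'
from h import *
togo([.5341,-.1377,.1105],71.4)
E
```

```text
t 9.35 ee [ 0.5346 -0.1375  0.135 ] tool shift cm [ 0.04 -0.03  2.45] turn z deg -0.02 tilt [-0.0007 -0.    ] F [ 0.3  0.1 -1.2] T [-0.01  0.01  0.02] w 0.012 q7 1.57
```

Emit:
servo_tool:
  rows:
    - [1,0,0,0.3,0,0,0]
    - [1,0.05,0,0.1,0,0,0]
    - [1,0,0,0.1,0,0,0]
    - [1,-0.1,0,0.1,0,0,0]
    - [1,0,0,0.1,0,0,0]
    - [1,0.1,0,0.1,0,0,0]
    - [1,0,0,0.1,0,0,0]
    - [1,-0.1,0,0.1,0,0,0]
    - [1,0.05,0,0.1,0,0,0]
    - [1,0,0,0,0,0,0]

```text
time_s: 10.35
ee_pos: [0.5338, -0.1372, 0.1238]
eef_rot: [[-0.948, 0.319, -0.002], [0.319, 0.948, 0.001], [0.002, -0.0, -1.0]]
wrist_force: [-5.5, 2.0, -3.0]
grip_width: 0.0117
```

```bash
python3 - <<'E'
from h import *
togo([.5341,-.1377,.1105],71.4)
E
```

```text
t 10.35 ee [ 0.5338 -0.1372  0.1238] tool shift cm [-0.05 -0.04  1.33] turn z deg -0.02 tilt [-0.0023  0.0006] F [-5.5  2.  -3. ] T [0.74 1.79 0.  ] w 0.0117 q7 1.58
```

Emit:
servo_tool:
  rows:
    - [1,0.03,0,0.1,0,0,0]
    - [1,0.1,0,0.1,0,0,0]
    - [1,-0.1,0,0.1,0,0,0]
    - [1,-0.1,0,0.1,0,0,0]
    - [1,0.1,0,0.1,0,0,0]
    - [1,0.1,0,0.1,0,0,0]
    - [1,-0.1,0,0.1,0,0,0]
    - [1,0,0,0,0,0,0]

```text
time_s: 11.15
ee_pos: [0.5341, -0.1373, 0.1169]
eef_rot: [[-0.948, 0.319, -0.001], [0.319, 0.948, 0.0], [0.001, -0.0, -1.0]]
wrist_force: [-2.8, 1.5, -7.1]
grip_width: 0.0114
```

```bash
python3 - <<'E'
from h import *
togo([.5341,-.1377,.1105],71.4)
E
```

```text
t 11.15 ee [ 0.5341 -0.1373  0.1169] tool shift cm [-0.01 -0.04  0.64] turn z deg -0.02 tilt [-0.0012  0.0002] F [-2.8  1.5 -7.1] T [0.3  0.76 0.02] w 0.0114 q7 1.58
```

Emit:
servo_tool:
  rows:
    - [1,0.1,0,0.1,0,0,0]
    - [1,-0.1,0,0.1,0,0,0]
    - [1,-0.1,0,0.1,0,0,0]
    - [1,0.1,0,0.1,0,0,0]
    - [1,0,0,0,0,0,0]
    - [1,0,0,0,0,0,0]

```text
time_s: 11.75
ee_pos: [0.5349, -0.1376, 0.1139]
eef_rot: [[-0.948, 0.319, 0.001], [0.319, 0.948, -0.0], [-0.001, 0.0, -1.0]]
wrist_force: [-2.7, 0.7, 6.6]
grip_width: 0.0122
```

```bash
python3 - <<'E'
from h import *
togo([.5341,-.1377,.1105],71.4)
f=robot.grab_frame("scene")
u,v=[int(a) for a in proj(f,[.534,-.138,.12])]
cv2.imwrite('pics/n.png',cv2.resize(f['pixels'][v-25:v+25,u-30:u+30],None,fx=12,fy=12,interpolation=cv2.INTER_CUBIC))
E
```

```text
t 11.75 ee [ 0.5349 -0.1376  0.1139] tool shift cm [ 0.07 -0.04  0.34] turn z deg -0.03 tilt [ 0.0007 -0.0002] F [-2.7  0.7  6.6] T [ 0.41  0.95 -0.01] w 0.0122 q7 1.58
```

View pics/n.png

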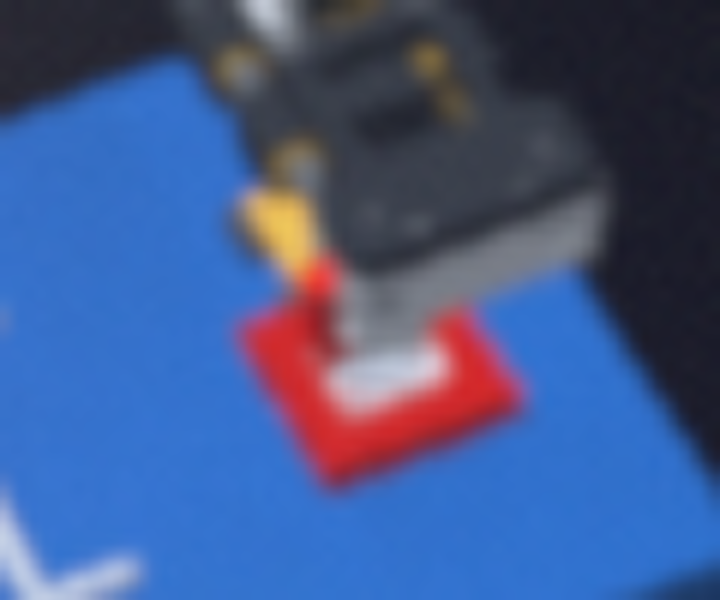

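The collar is nearly on the plate (385,370). I'll keep pushing while rocking it.

Emit:
servo_tool:
  rows:
    - [1,0.1,0,0.1,0,0,0]
    - [1,0,0,0.1,0,0,0]
    - [1,-0.1,0,0.1,0,0,0]
    - [1,-0.05,0,0.1,0,0,0]
    - [1,0.1,0,0,0,0,0]
    - [1,0,0,0,0,0,0]
    - [1,0,0,0,0,0,0]

```text
time_s: 12.5
ee_pos: [0.5348, -0.1375, 0.1105]
eef_rot: [[-0.948, 0.319, 0.002], [0.319, 0.948, -0.0], [-0.002, 0.0, -1.0]]
wrist_force: [-5.5, 1.8, 19.1]
grip_width: 0.0116
```

```bash
python3 - <<'E'
from h import *
togo([.5341,-.1377,.1105],71.4)
E
```

```text
t 12.5 ee [ 0.5348 -0.1375  0.1105] tool shift cm [ 0.06 -0.04 -0.  ] turn z deg -0.02 tilt [ 0.0016 -0.0002] F [-5.5  1.8 19.1] T [0.54 1.32 0.02] w 0.0116 q7 1.59
```

Emit:
servo_tool:
  rows:
    - [1,0.06,0,0.1,0,0,0]
    - [1,0,0,0,0,0,0]
    - [1,0,0,0,0,0,0]

```text
time_s: 12.8
ee_pos: [0.5348, -0.1375, 0.1104]
eef_rot: [[-0.948, 0.319, 0.003], [0.319, 0.948, -0.0], [-0.003, 0.001, -1.0]]
wrist_force: [-7.1, 1.7, 29.0]
grip_width: 0.0121
```

```bash
python3 - <<'E'
from h import *
togo([.5341,-.1377,.1105],71.4)
E
```

```text
t 12.8 ee [ 0.5348 -0.1375  0.1104] tool shift cm [ 0.06 -0.04 -0.01] turn z deg -0.03 tilt [ 0.003  -0.0003] F [-7.1  1.7 29. ] T [0.62 1.84 0.03] w 0.0121 q7 1.59
```

Emit:
servo_tool:
  rows:
    - [1,0,0,-0.1,0,0,0]
    - [1,0,0,0,0,0,0]
    - [1,0,0,0,0,0,5]
    - [1,0,0,0,0,0,5]
    - [1,0,0,0,0,0,5]
    - [1,0,0,0,0,0,5]
    - [1,0,0,0,0,0,0]
    - [1,0,0,0,0,0,0]
  force: 60

```text
time_s: 13.6
ee_pos: [0.5346, -0.1376, 0.1105]
eef_rot: [[-0.781, 0.624, 0.002], [0.624, 0.781, -0.001], [-0.002, 0.001, -1.0]]
wrist_force: [-1.3, -1.0, 14.5]
grip_width: 0.0113
```

```bash
python3 - <<'E'
from h import *
togo([.5341,-.1377,.1105],71.4)
E
```

```text
t 13.6 ee [ 0.5346 -0.1376  0.1105] tool shift cm [ 0.03 -0.04 -0.  ] turn z deg -20.04 tilt [ 0.0024 -0.0008] F [-1.3 -1.  14.5] T [-0.18  0.36 -0.06] w 0.0113 q7 1.27
```

Emit:
servo_tool:
  rows:
    - [1,0,0,0,0,0,5]
    - [1,0,0,0,0,0,5]
    - [1,0,0,0,0,0,5]
    - [1,0,0,0,0,0,5]
    - [1,0,0,0,0,0,5]
    - [1,0,0,0,0,0,5]
    - [1,0,0,0,0,0,5]
    - [1,0,0,0,0,0,5]
    - [1,0,0,0,0,0,0]
    - [1,0,0,0,0,0,0]

```text
time_s: 14.6
ee_pos: [0.5347, -0.1377, 0.1105]
eef_rot: [[-0.197, 0.98, 0.003], [0.98, 0.197, -0.001], [-0.001, 0.002, -1.0]]
wrist_force: [-0.4, -0.7, 13.8]
grip_width: 0.0114
```

```bash
python3 - <<'E'
from h import *
togo([.5341,-.1377,.1105],71.4)
f=robot.grab_frame("scene")
u,v=[int(a) for a in proj(f,[.534,-.138,.12])]
cv2.imwrite('pics/r.png',cv2.resize(f['pixels'][v-25:v+25,u-30:u+30],None,fx=12,fy=12,interpolation=cv2.INTER_CUBIC))
E
```

```text
t 14.6 ee [ 0.5347 -0.1377  0.1105] tool shift cm [ 0.01 -0.06 -0.  ] turn z deg -60.04 tilt [ 0.0026 -0.001 ] F [-0.4 -0.7 13.8] T [-0.25  0.17  0.01] w 0.0114 q7 0.66
```

View pics/r.png

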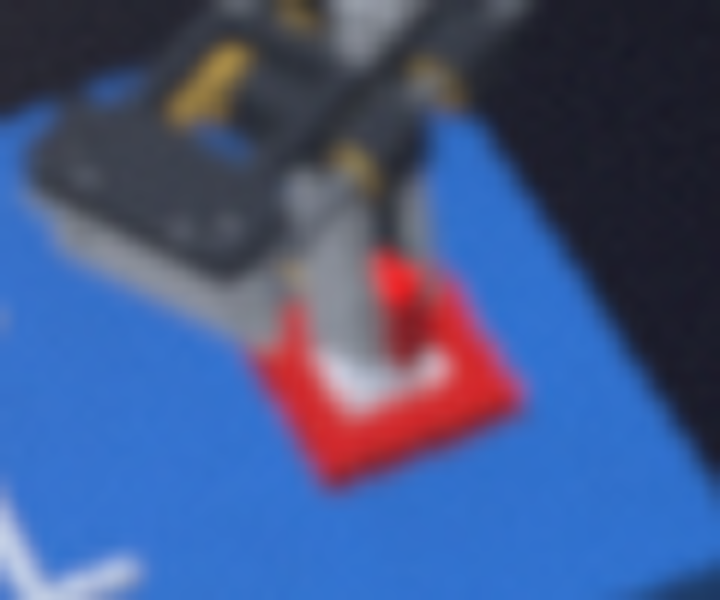

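The key has turned with the gripper and nothing is binding. I'll go on to about 99° to take up the 0.15 rad of play.

Emit:
servo_tool:
  rows:
    - [1,0,0,0,0,0,5]
    - [1,0,0,0,0,0,5]
    - [1,0,0,0,0,0,5]
    - [1,0,0,0,0,0,5]
    - [1,0,0,0,0,0,5]
    - [1,0,0,0,0,0,5]
    - [1,0,0,0,0,0,5]
    - [1,0,0,0,0,0,4]
    - [1,0,0,0,0,0,0]
    - [1,0,0,0,0,0,0]
    - [1,0,0,0,0,0,0]

```text
time_s: 15.75
ee_pos: [0.5349, -0.1378, 0.1105]
eef_rot: [[0.464, 0.886, 0.003], [0.886, -0.464, -0.001], [0.0, 0.003, -1.0]]
wrist_force: [0.3, -0.3, 12.5]
grip_width: 0.0117
```

```bash
python3 - <<'E'
from h import *
togo([.5341,-.1377,.1105],71.4)
out=[]
for c in ("scene","top"):
    f=robot.grab_frame(c); print(c,[np.round(q["location"],3).tolist()+[round(q["confidence"],2)] for n in ("key_red","lock") for q in robot.landmark_of(c,n)[:1]])
    u,v=[int(a) for a in proj(f,[.52,-.165,.11])]
    out.append(cv2.resize(f['pixels'][v-32:v+32,u-25:u+25],None,fx=8,fy=8,interpolation=cv2.INTER_CUBIC))
cv2.imwrite('pics/s.png',np.hstack(out))
togo([.5341,-.1377,.1105],71.4)
E
```

```text
t 15.75 ee [ 0.5349 -0.1378  0.1105] tool shift cm [-0.02 -0.07 -0.  ] turn z deg -99.02 tilt [ 0.0029 -0.0012] F [ 0.3 -0.3 12.5] T [-0.36  0.01 -0.  ] w 0.0117 q7 0.07Traceback (most recent call last):
  File "<stdin>", line 5, in <module>
ValueError: it knows: foil_carton, key_block, key_green, key_grip, key_red, key_yellow, lock_home, lock_mouth, mustard, rub_jar, sauce, sauce_cup, turner
```

```bash
python3 - <<'E'
from h import *
out=[]
for c in ("scene","top"):
    f=robot.grab_frame(c); print(c,[np.round(q["location"],3).tolist()+[round(q["confidence"],2)] for q in robot.landmark_of(c,"key_red")[:1]])
    hsv=cv2.cvtColor(f["pixels"],cv2.COLOR_BGR2HSV); P=cloud(f)
    m=(hsv[...,0]>14)&(hsv[...,0]<30)&(hsv[...,1]>100)&(hsv[...,2]>100)&(np.hypot(P[...,0]-.52,P[...,1]+.175)<.07)
    f0=dict(np.load(f"{c}0.npz")); h0=cv2.cvtColor(f0["pixels"],cv2.COLOR_BGR2HSV); P0=cloud(f0)
    m0=(h0[...,0]>14)&(h0[...,0]<30)&(h0[...,1]>100)&(h0[...,2]>100)&(np.hypot(P0[...,0]-.52,P0[...,1]+.175)<.07)
    for M,Q in ((m0,P0),(m,P)): print(M.sum(),np.round(Q[M].mean(0),4) if M.any() else "", np.round(Q[M].min(0),3) if M.any() else "")
    u,v=[int(a) for a in proj(f,[.52,-.165,.11])]
    out.append(cv2.resize(f['pixels'][v-32:v+32,u-25:u+25],None,fx=8,fy=8,interpolation=cv2.INTER_CUBIC))
cv2.imwrite('pics/s.png',np.hstack(out))
togo([.5341,-.1377,.1105],71.4)
E
```

```text
scene [[0.533, -0.14, 0.057, 0.42]]
41 [ 0.5194 -0.1892  0.0999] [ 0.507 -0.204  0.096]
16 [ 0.5592 -0.1668  0.2406] [ 0.552 -0.172  0.234]
top []
67 [ 0.5157 -0.1904  0.0974] [ 0.503 -0.208  0.09 ]
0  
t 16.05 ee [ 0.5348 -0.1378  0.1105] tool shift cm [-0.02 -0.07 -0.  ] turn z deg -99.03 tilt [ 0.0029 -0.0011] F [ 0.4 -1.3 13.5] T [-0.38  0.01  0.07] w 0.0113 q7 0.07
```

View pics/s.png

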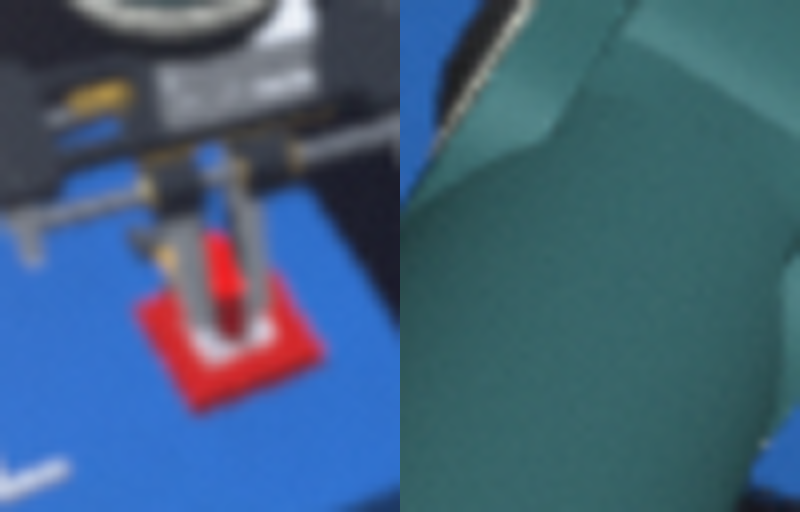

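The key head is turned and aligned with the pads, and the bolt now shows only beside the plate (165,258), drawn back. I'll add 1.5° of margin, which is still short of the stop, then confirm it holds and hand in.

Emit:
servo_tool:
  rows:
    - [1,0,0,0,0,0,1.5]
    - [1,0,0,0,0,0,0]
    - [1,0,0,0,0,0,0]
    - [1,0,0,0,0,0,0]
    - [1,0,0,0,0,0,0]

```text
time_s: 16.55
ee_pos: [0.5349, -0.1378, 0.1105]
eef_rot: [[0.487, 0.874, 0.003], [0.874, -0.487, -0.001], [0.0, 0.003, -1.0]]
wrist_force: [1.1, -1.1, 13.1]
grip_width: 0.0115
```

```bash
python3 - <<'E'
from h import *
togo([.5341,-.1377,.1105],71.4)
robot.close_job()
E
```

```text
t 16.55 ee [ 0.5349 -0.1378  0.1105] tool shift cm [-0.03 -0.07 -0.  ] turn z deg -100.51 tilt [ 0.0029 -0.0011] F [ 1.1 -1.1 13.1] T [-0.42  0.01  0.17] w 0.0115 q7 0.05
the job is handed in; nothing more can be done
```

The red key is in the lock, fully home and turned about a quarter turn clockwise. I handed the job in at 16.55 s with the gripper still holding it turned.

- **Insertion:** I pulled the key from the middle slot, rocked it past the two pins and pushed until it stopped hard. The tool then stood at z = 0.1105 m, the height worked out for the collar resting on the plate. Pushing another 1 mm raised the force to 29 N without moving it further.
- **Turn:** I turned it 100.5°, to take up about 8.6° of play, which puts the lock at roughly 92°. It is held with 60 N of grip and about 13 N of downward push.
- **Checks:** The last picture, taken at 99°, shows the head turned with the fingers and only a sliver of the bolt beside the plate. The network put the key's tip at z = 0.057 m, against 0.060 m for home.
- **Not confirmed:** The bolt check is weak: the arm hid it from the top camera, and the scene picture shows only that sliver. The spring's torque was lost in sensor noise until the last reading of 0.17 N m. I took no final picture of the yellow and green keys or the other things. No unexpected contact force showed in the readings after each move.

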